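# Find the stamped crate and send it to the dispatch line

## Task

One of the two plywood crates on the cutting mat carries a round ink stamp underneath. With the fingertips tip both crates over towards the robot, so that each lies on its broad side with its underside facing the far straightedge; only then push the stamped one, still lying, until its underside is flush against the straightedge, which is the dispatch line. Leave the other crate lying where it fell, do not pick either up, and do not disturb the other things on the bench.

Things in the scene. Friction and masses are not known exactly. Their poses are not given: they have to be found in the camera images.
- crate_1: one of two outwardly identical closed plywood crates, 60 deep (own x) x 90 wide (own y) x 100 mm tall (own z), 0.25 to 0.5 kg, smooth-sided. Origin: centre of the underside; own z points to the lid. Starts upright, a broad 90 x 100 side (own +x) facing away from the robot, turned at most 15 degrees; one crate left, one right, which is which varies.
- crate_2: the other crate, same shape and axes. Pushed at 80 to 90 mm height towards the robot, either crate tips about its near bottom edge; past about 31 degrees it falls onto its near broad side (own -x). It is then 60 mm high, lid end nearest the robot, underside upright and facing away. Lying, it slides under 1 to 6 N.
- stamp (a point): centre of the round ink stamp (dark ring 50 mm across, dark 20 mm spot inside), mid-underside of the one crate that carries it, so at that crate's origin; hidden until that crate is tipped, then in view from the far side of the table. The other underside is bare.
- line: the dispatch line: low aluminium straightedge fixed across the bench beyond the crates, 560 mm long (own y), 25 wide (own x), 12 high, turned at most 6 degrees. Origin: middle of the foot of its near face; own x points away from the robot, square to that face. A crate pushed up to it stops.
- spool: tan thread spool, 44 mm across, 52 high, standing between the two crates, nearer the robot; loose bystander; origin at its underside centre
- weight: small brass weight with a knob, 42 mm across, 50 high, standing between the crates, farther out; loose bystander; origin at its underside centre
- jar: closed jar, 60 mm across, 75 high, at the far left; loose bystander; origin at its underside centre
- mallet: mallet with a wooden handle lying at the left; loose bystander; origin at its underside centre (lying along own x)
- driver: screwdriver-like awl lying at the right; loose bystander; origin at its underside centre (lying along own x)
- cup: white cup, 70 mm across, 80 high, at the right; loose bystander; origin at its underside centre
Things that resemble listed ones, but are neither listed nor needed, are in the scene too. What is shaped like the crate_1 but orange is not meant. Leave any orange look-alike of the crate_2 alone.

How it is judged:
By the outcome, as a careful person would: the job done as asked, in the order asked, and still so for the second after the job is handed in, with the robot touching nothing.
It also fails if it takes over 58 s, if anything falls off the work surface, if the arm or the gripper's body presses on something with over 40 N, if the wrist force passes 120 N, or if a joint passes its speed limit or range.

## Robot

A 6-joint arm with a two-finger parallel gripper is mounted at the origin on the work surface. World frame = base frame: x ahead of the robot, y to its left, z up, the work surface at z = 0. Lengths are in mm, angles in rad, forces in N, time in s.
With the tool pointing down it reaches from about 425 to 950 mm from the base axis. Payload 3.5 kg.
Tool frame: the origin (TCP) lies between the finger pads; the fingertips stand 14 mm ahead of it and the grasp point (between the pads) lies 5 mm behind it; z points along the fingers, y is the direction in which the jaws open and shut (so a half turn about z gives the same grasp; the last joint's range is limited). The gripper opens to 85 mm and grips with 20 to 120 N. Pads are 22 mm wide; open, the fingers measure 114 mm over their backs; the gripper's body (76 mm by 85 mm) begins 54 mm behind the grasp point. The pads swing forward as they close: fully open they stand 13 mm farther back than shut.
Start: joints at [-1.359, 0.286, 1.577, -0, 1.279, -0.15], TCP at [238.944, -631.278, 245.325] pointing down, gripper open.
Joint ranges: [-2.77, 2.77], [-0.9, 2.22], [0.21, 2.48], [-1.53, 4.67], [0.24, 2.81], [-2.84, 2.84]. Speed limits (rad/s): [2.79, 2.79, 3.14, 3.14, 3.14, 3.14].

## Interface

Orientations are given as a unit quaternion [w, x, y, z].
In Python, from plant import r gives the robot as it stands. The module is installed in compiled form; this text tells all that it offers.
- The arm moves only by the tool send_rows, never from a script. Its argument "plan" is one flat list of numbers, 7 for each row, row after row: the turn, a rotation vector about the tool's x, y, z in rad, then the shift along the tool's x, y, z in m, then the closure, from 0 (fully open) to 1 (shut). A call has 1 to 10 rows; each row shifts and turns the pose as measured when the row begins, along the tool's axes as they then stand; what a row does not reach is not made up. A row lasts 1/8 s, in which the tool goes at most 62.5 mm and 10.7 degrees, less where a joint would pass 70% of its speed; a pose out of reach is approached as far as the arm can. A call with a gripper value outside its range is refused whole. The fingers move at their own pace and stop on an object; "newtons" is the grip in N (left out, the last holds). Time passes only in rows, so rows that do not move let the fingers close. It gives the time, the measured TCP pose, the force and the opening at its end, in the units of the state.
- r.observe(): the state, without advancing time (a new reading comes with each control period).
- r.snapshot(name): name is "scene" or "top" or "wrist"; returns the picture (480x640x3 uint8, blue, green, red); there is no depth.
- r.camera_params(name): a dict with "fx", "fy", "cx", "cy" (pixels), "world_from_camera" (4x4, takes a point from camera to world coordinates); the wrist camera has in their place "T_tool_cam" (4x4, takes a point from camera to tool coordinates, whose origin is the TCP and whose axes are the flange's). Camera axes: x right, y up, looking along -z (the intrinsics and any distortion apply to the point x, -y, -z); pixel columns grow to the right and rows downward; lengths in mm; the calibration is good to about 2 mm. A picture is of the moment at which its call begins: read the wrist's pose just before it. camera_params takes no time and is no camera call.
- r.close_job(): hands the job in, once; it reports no verdict.
The state is a dict: "t": time; "joints": joint angles; "qd": joint speeds; "effort": joint torques, N m; "tcp_pos": TCP position; "tool_rot": TCP orientation; "ft_force": force on the tool from outside, world axes, zero at the start; "ft_torque": the same for the moment, N m; "finger_gap": finger opening in mm.
Only numpy, scipy, OpenCV 4.12 (cv2) and the standard library are available. Lean on these libraries where they do the work, as an engineer would, in place of code of your own. Each camera call takes 0.05 s, during which the arm holds its last target.

## Working session

There is one attempt and no reset: what is moved stays moved. The work goes in short steps, Python scripts to look and compute and a tool call to move; the robot and the scene stay as the last step left them, time stands still between calls to the robot, and variables do not carry over. Pictures are saved under pics/ and viewed, and the job is handed in when it is done.

Besides the shell and the picture viewer there is one more tool, called after "Call:" as name(argument=value, ...) on one line, values as JSON. send_rows: Moves the arm, as the interface text tells. Its arguments: {"type":"object","properties":{"plan":{"type":"array"},"newtons":{"type":"number"}},"required":["plan"]}

```bash
mkdir -p pics; ls; python3 - <<'E'
from plant import r
import cv2,json
s=r.observe();print(s)
for n in("scene","top","wrist"):
    print(n,r.camera_params(n))
    cv2.imwrite(f"pics/{n}0.png",r.snapshot(n))
E
```

```text
pics
{'t': 0.0, 'joints': array([-1.35898010e+00,  2.87225121e-01,  1.57824366e+00,  2.57595599e-06,
        1.27858144e+00, -1.50044753e-01]), 'qd': array([-0.0013261 , -0.00102051, -0.00207797,  0.00049791,  0.00072859,
       -0.0011082 ]), 'effort': array([-1.57266353e-03, -4.05986774e+01, -2.92627949e+01, -1.86964189e-04,
        5.85495494e-03,  1.39592807e-06]), 'tcp_pos': array([ 238.8226238 , -630.64650117,  243.87140298]), 'tool_rot': array([-1.22823883e-03,  9.83676006e-01,  1.79944450e-01, -3.67136185e-05]), 'ft_force': array([0.00996317, 0.10135849, 0.02439245]), 'ft_torque': array([ 0.01707913, -0.00580266, -0.00572391]), 'finger_gap': 85.24328558004804}
scene {'fx': 502.2441836483747, 'fy': 502.2441836483747, 'cx': 326.83349565515476, 'cy': 246.8963710193967, 'world_from_camera': array([[ 7.67777350e-01, -5.33298747e-01,  3.55120244e-01,
         8.95907399e+02],
       [ 6.40491791e-01,  6.24147169e-01, -4.47448966e-01,
        -4.43143126e+02],
       [ 1.69766781e-02,  5.70992782e-01,  8.20779529e-01,
         8.85962597e+02],
       [ 0.00000000e+00,  0.00000000e+0
[... 281 characters left out ...]
-01, -2.20290095e-02,  8.45131780e-03,
         3.30410302e+01],
       [ 6.91552596e-03,  6.88837155e-02,  9.97600726e-01,
         1.08274333e+03],
       [ 0.00000000e+00,  0.00000000e+00,  0.00000000e+00,
         1.00000000e+00]])}
wrist {'fx': 402.7511136235188, 'fy': 402.7511136235188, 'cx': 325.3959056951219, 'cy': 233.03291831062518, 'T_tool_cam': array([[ 5.97758573e-04,  9.66476036e-01,  2.56756136e-01,
         6.50813637e+01],
       [ 9.99999820e-01, -5.62332800e-04, -2.11396268e-04,
         1.11686002e-01],
       [-5.99270301e-05,  2.56756216e-01, -9.66476198e-01,
        -1.27609027e+02],
       [ 0.00000000e+00,  0.00000000e+00,  0.00000000e+00,
         1.00000000e+00]])}
```

View pics/scene0.png

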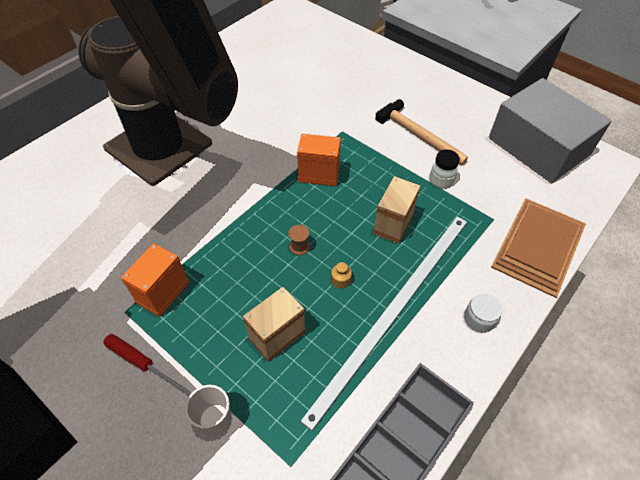

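View pics/top0.png

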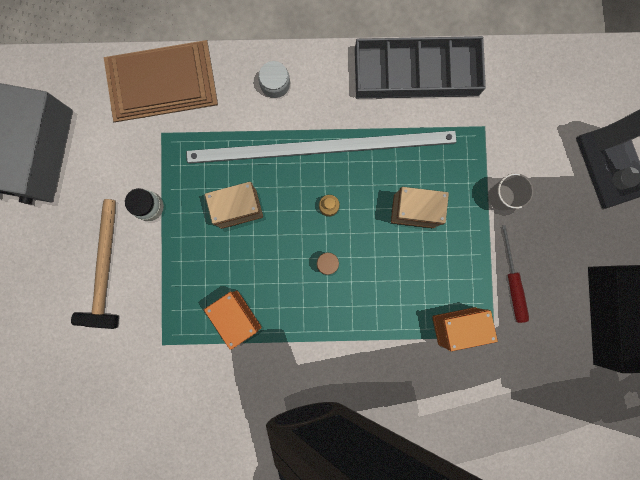

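View pics/wrist0.png

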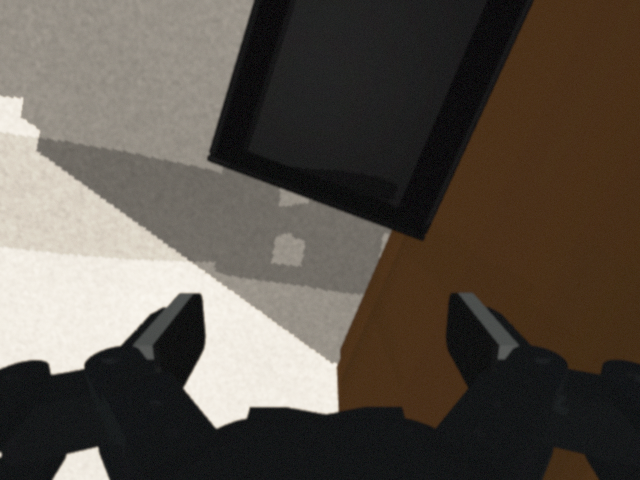

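The scene picture shows the natural plywood crates at (398,210) on the left and (275,322) on the right. The orange look-alikes are at (319,160) and (155,280), and the straightedge runs from (312,417) to (460,223). In the top picture the crates are at (232,205) and (421,207), the orange ones at (232,319) and (465,330), the spool at (328,264) and the brass weight at (329,205). I choose the two unpainted wooden ones. Next I'll check them in a close crop and measure them.

```bash
cat > h.py <<'E'
import numpy as np,cv2
from plant import r
def ray(cam,px):
    c=r.camera_params(cam);T=c["world_from_camera"]
    d=T[:3,:3]@np.array([(px[0]-c["cx"])/c["fx"],-(px[1]-c["cy"])/c["fy"],-1.]);return T[:3,3],d
def onz(cam,px,z):
    o,d=ray(cam,px);return (o+d*(z-o[2])/d[2])
def proj(cam,p):
    c=r.camera_params(cam);T=c["world_from_camera"]
    q=T[:3,:3].T@(np.asarray(p,float)-T[:3,3]);return np.array([c["cx"]+c["fx"]*q[0]/-q[2],c["cy"]+c["fy"]*q[1]/q[2]])
E
python3 - <<'E'
from h import *
im=cv2.imread("pics/top0.png")
hsv=cv2.cvtColor(im,cv2.COLOR_BGR2HSV)
for p in[(232,203),(421,205),(232,319),(245,222),(415,224),(330,147),(250,153)]:print(p,hsv[p[1],p[0]])
c=np.hstack([cv2.resize(im[165:245,190:280],None,fx=4,fy=4,interpolation=0),cv2.resize(im[165:245,370:460],None,fx=4,fy=4,interpolation=0)])
cv2.imwrite("pics/crop1.png",c)
E
```

```text
(232, 203) [ 17  86 181]
(421, 205) [ 17  89 197]
(232, 319) [ 12 167 201]
(245, 222) [62 47 70]
(415, 224) [16 75 71]
(330, 147) [ 60   4 189]
(250, 153) [ 68   6 184]
```

View pics/crop1.png

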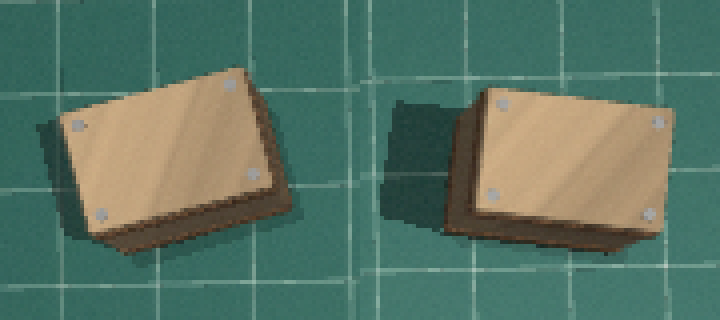

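The crop shows two bare plywood lids with four pale screws each, and no orange. The left one is turned about +13° and the right one slightly the other way.

```bash
python3 - <<'E'
from h import *
im=cv2.imread("pics/top0.png")
hsv=cv2.cvtColor(im,cv2.COLOR_BGR2HSV)
def blobs(m,amin):
    cs,_=cv2.findContours(m,cv2.RETR_EXTERNAL,cv2.CHAIN_APPROX_NONE)
    return [c for c in cs if cv2.contourArea(c)>amin]
m=cv2.inRange(hsv,(8,45,125),(28,130,255));m[:170]=0;m[250:]=0;m[:,:190]=0;m[:,460:]=0
m=cv2.morphologyEx(m,cv2.MORPH_CLOSE,np.ones((5,5)))
for c in blobs(m,500):
    P=np.array([onz("top",p[0],100.)[:2] for p in c],np.float32)
    (ctr,sz,a)=cv2.minAreaRect(P);print("crate",np.round(ctr,1),np.round(sz,1),round(a,1))
    print(np.round(cv2.boxPoints((ctr,sz,a)),1).tolist())
m=cv2.inRange(hsv,(0,0,150),(180,30,255));m[:128]=0;m[165:]=0;m[:,:180]=0;m[:,:182]=0;m[:,465:]=0
for c in blobs(m,500):
    P=np.array([onz("top",p[0],12.)[:2] for p in c],np.float32)
    (ctr,sz,a)=cv2.minAreaRect(P);print("line",ctr,sz,a);print(np.round(cv2.boxPoints((ctr,sz,a)),1).tolist())
# orange
m=cv2.inRange(hsv,(5,135,100),(20,255,255));m[:270]=0
for c in blobs(m,500):
    P=np.array([onz("top",p[0],100.)[:2] for p in c],np.float32)
    (ctr,sz,a)=cv2.minAreaRect(P);print("orange",ctr,sz,a,np.round(cv2.boxPoints((ctr,sz,a))).tolist())
print("spool",onz("top",(328,264),52),"weight",onz("top",(329,205),40),"jar",onz("top",(140,203),75),"cup",onz("top",(515,191),80))
E
```

```text
crate [ 573.9 -182.8] [88.9 58.9] 81.8
[[538.4000244140625, -222.60000610351562], [596.7000122070312, -231.0], [609.4000244140625, -143.0], [551.0999755859375, -134.60000610351562]]
crate [586.1 180. ] [58.8 88.6] 13.9
[[546.9000244140625, 215.89999389648438], [568.2000122070312, 129.89999389648438], [625.2999877929688, 144.0], [604.0, 230.10000610351562]]
line (712.4307861328125, 4.898468017578125) (24.025304794311523, 558.081298828125) 3.154249429702759
[[685.0999755859375, 282.8999938964844], [715.7999877929688, -274.3999938964844], [739.7999877929688, -273.1000061035156], [709.0999755859375, 284.20001220703125]]
orange (337.058837890625, -260.0752258300781) (61.24659729003906, 91.7123031616211) 9.851139068603516 [[299.0, -220.0], [315.0, -310.0], [375.0, -300.0], [359.0, -210.0]]
orange (365.11614990234375, 183.94210815429688) (90.12248992919922, 61.88222122192383) 32.508609771728516 [[310.0, 186.0], [344.0, 134.0], [420.0, 182.0], [386.0, 234.0]]
spool [466.62191497  -1.40325099  52.        ] weight [584.9312013   -6.67986966  40.        ] jar [591.77835981 359.3958946   75.        ] cup [ 598.80864928 -365.44456886   80.        ]
```

Call:
send_rows(plan=[0, 0, 0.168, 0, 0, 0, 0.5, 0, 0, 0.168, 0, 0, 0, 0.5, 0, 0, 0.168, 0, 0, 0, 0.5, 0, 0, 0, 0.03, -0.045, 0, 0.5, 0, 0, 0, 0.03, -0.045, 0, 0.5, 0, 0, 0, 0.03, -0.045, 0, 0.5, 0, 0, 0, 0.03, -0.045, 0, 0.5, 0, 0, 0, 0.03, -0.045, 0, 0.5, 0, 0, 0, 0.03, -0.045, 0, 0.5, 0, 0, 0, 0.03, -0.045, 0, 0.5])

```text
t: 1.4
tcp_pos: [500.3, -346.6, 240.3]
tool_rot: [-0.004, 0.996, -0.084, -0.002]
ft_force: [-0.0, -0.1, -0.3]
finger_gap: 42.9
```

```bash
cat >> h.py <<'E'
from scipy.spatial.transform import Rotation as Ro
def delta(target,phi_deg):
    """remaining move in tool frame: returns turn about tool z needed, and shift (m) in the frame AFTER an ideal turn"""
    s=r.observe();q=s["tool_rot"];R=Ro.from_quat(q[[1,2,3,0]])
    f=np.radians(phi_deg);G=Ro.from_matrix(np.array([[np.cos(f),np.sin(f),0],[np.sin(f),-np.cos(f),0],[0,0,-1]]))
    rv=(R.inv()*G).as_rotvec();d=np.array(target)-s["tcp_pos"]
    print("t",round(s["t"],2),"tcp",np.round(s["tcp_pos"],1),"gap",round(s["finger_gap"],1),"F",np.round(s["ft_force"],1))
    print("turn",np.round(rv,3),"shift now",np.round(R.inv().apply(d)/1e3,4),"shift after turn",np.round(G.inv().apply(d)/1e3,4))
E
python3 -c "
from h import *
delta((638,-192,94),-8.2)"
```

```text
t 1.4 tcp [ 500.3 -346.6  240.3] gap 42.9 F [-0.  -0.1 -0.3]
turn [-0.008  0.004 -0.025] shift now [ 0.1105 -0.1744  0.1472] shift after turn [ 0.1142 -0.1727  0.1463]
```

Call:
send_rows(plan=[-0.008, 0.004, -0.025, 0.028, -0.043, 0, 0.5, 0, 0, 0, 0.028, -0.043, 0, 0.5, 0, 0, 0, 0.028, -0.043, 0, 0.5, 0, 0, 0, 0.028, -0.043, 0, 0.5, 0, 0, 0, 0, 0, 0.045, 0.5, 0, 0, 0, 0, 0, 0.045, 0.5, 0, 0, 0, 0, 0, 0.03, 0.5])

```text
t: 2.28
tcp_pos: [644.7, -182.9, 119.4]
tool_rot: [0.001, 0.998, -0.067, 0.003]
ft_force: [-0.1, -0.7, 0.6]
finger_gap: 42.5
```

```bash
python3 -c "
from h import *
delta((638,-192,94),-8.2)
cv2.imwrite('pics/w1.png',r.snapshot('wrist'));cv2.imwrite('pics/s1.png',r.snapshot('scene'))"
```

```text
t 2.27 tcp [ 644.7 -182.9  119.4] gap 42.5 F [-0.1 -0.7  0.6]
turn [ 0.002 -0.007  0.009] shift now [-0.0055  0.0099  0.0254] shift after turn [-0.0053  0.01    0.0254]
```

View pics/s1.png

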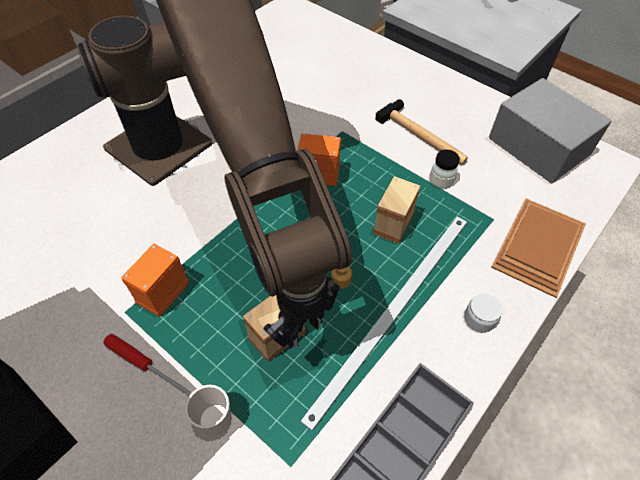

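View pics/w1.png

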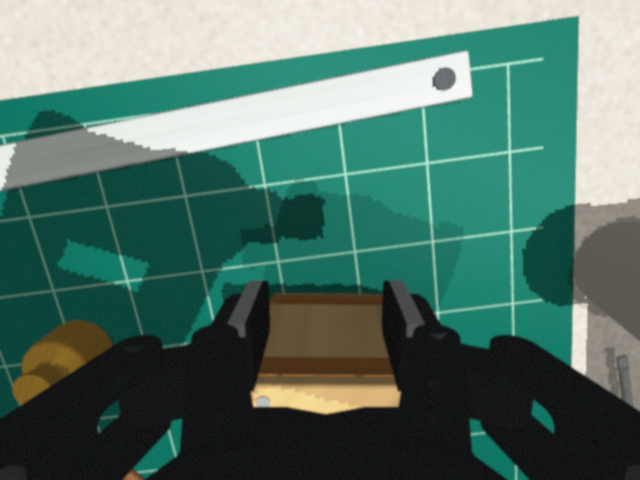

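The wrist view shows crate R's far face between the fingers at about (325,330), the weight clear at (60,360) and the straightedge beyond. Next I lower to pushing height and tip the crate.

Call:
send_rows(plan=[0, -0.007, 0.009, -0.003, 0.01, 0.025, 0.5, 0, 0, 0, 0, 0, 0, 0.5, 0, 0, 0, -0.012, 0, 0, 0.5, 0, 0, 0, -0.012, 0, 0, 0.5])

```text
t: 2.88
tcp_pos: [615.0, -190.5, 94.0]
tool_rot: [0.001, 0.997, -0.073, -0.001]
ft_force: [0.7, 0.8, -0.1]
finger_gap: 42.7
```

```bash
python3 -c "
from h import *
delta((604,-187,94),-8.2)"
```

```text
t 2.88 tcp [ 615.  -190.5   94. ] gap 42.7 F [ 0.7  0.8 -0.1]
turn [ 0.002  0.002 -0.002] shift now [-0.0114 -0.0019  0.    ] shift after turn [-0.0114 -0.0019 -0.    ]
```

Call:
send_rows(plan=[0, 0, 0, -0.01, 0, 0, 0.5, 0, 0, 0, -0.01, 0, 0, 0.5, 0, 0, 0, -0.01, 0, 0, 0.5, 0, 0, 0, -0.01, 0, 0, 0.5])

```text
t: 3.38
tcp_pos: [575.3, -185.3, 98.7]
tool_rot: [0.003, 0.997, -0.073, 0.004]
ft_force: [-0.0, -0.1, 1.2]
finger_gap: 42.2
```

```bash
python3 -c "
from h import *
delta((604,-187,94),-8.2)
cv2.imwrite('pics/w2.png',r.snapshot('wrist'))"
```

```text
t 3.38 tcp [ 575.3 -185.3   98.7] gap 42.2 F [-0.  -0.1  1.2]
turn [ 0.005 -0.008 -0.002] shift now [ 0.0286 -0.0025  0.0049] shift after turn [ 0.0286 -0.0024  0.0047]
```

View pics/w2.png

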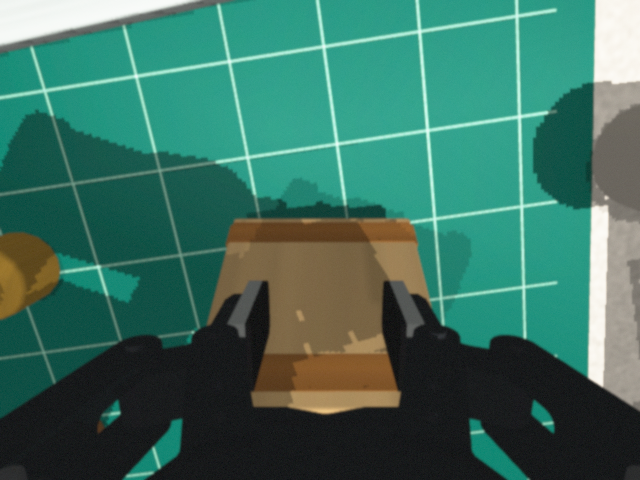

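The crate is tilting evenly. I keep pushing.

Call:
send_rows(plan=[0, -0.005, 0, -0.01, -0.001, 0.003, 0.5, 0, 0, 0, -0.01, 0, 0, 0.5, 0, 0, 0, -0.01, 0, 0, 0.5, 0, 0, 0, 0, 0, 0, 0.5, 0, 0, 0, 0, 0, 0, 0.5])

```text
t: 4.05
tcp_pos: [539.9, -178.2, 92.5]
tool_rot: [0.001, 0.997, -0.073, -0.003]
ft_force: [-0.5, 0.5, -0.6]
finger_gap: 42.3
```

```bash
python3 -c "
from h import *
delta((604,-187,94),-8.2)
cv2.imwrite('pics/w3.png',r.snapshot('wrist'))"
```

```text
t 4.05 tcp [ 539.9 -178.2   92.5] gap 42.3 F [-0.5  0.5 -0.6]
turn [ 0.002  0.006 -0.002] shift now [ 0.0647 -0.0005 -0.0019] shift after turn [ 0.0647 -0.0004 -0.0015]
```

View pics/w3.png

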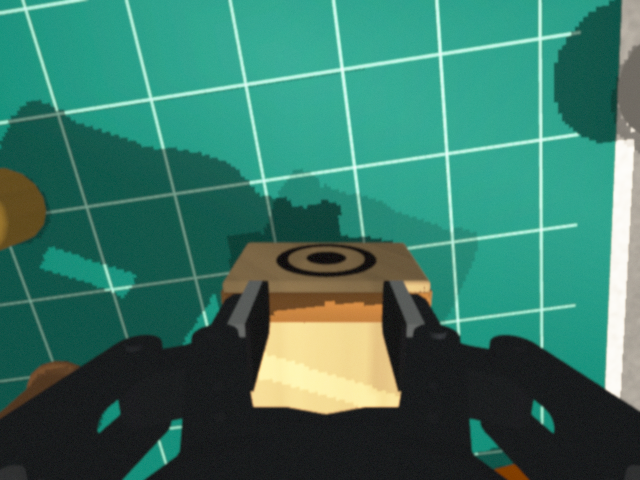

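Crate R has fallen and its underside shows the ring stamp, centred near (326,259). Next I tip crate L, after rising clear.

Call:
send_rows(plan=[0, 0, 0, 0, 0, -0.05, 0.5, 0, 0, 0, 0, 0, -0.05, 0.5, 0, 0, -0.13, 0.025, -0.04, 0, 0.5, 0, 0, -0.13, 0.025, -0.04, 0, 0.5, 0, 0, -0.125, 0.02, -0.05, 0, 0.5, 0, 0, 0, 0, -0.06, 0, 0.5, 0, 0, 0, 0, -0.06, 0, 0.5])

```text
t: 4.97
tcp_pos: [587.0, 68.0, 197.2]
tool_rot: [0.001, 0.993, 0.122, 0.0]
ft_force: [0.7, 0.2, -0.5]
finger_gap: 42.8
```

```bash
python3 -c "
from h import *
delta((644,194,94),13.9)"
```

```text
t 4.97 tcp [587.   68.  197.2] gap 42.8 F [ 0.7  0.2 -0.5]
turn [ 0.002 -0.     0.002] shift now [ 0.0858 -0.1087  0.103 ] shift after turn [ 0.0856 -0.1086  0.1032]
```

Call:
send_rows(plan=[0, 0, 0, 0.028, -0.036, 0, 0.5, 0, 0, 0, 0.028, -0.036, 0, 0.5, 0, 0, 0, 0.028, -0.036, 0, 0.5, 0, 0, 0, 0, 0, 0, 0.5, 0, 0, 0, 0, 0, 0.05, 0.5, 0, 0, 0, 0, 0, 0.04, 0.5, 0, 0, 0, 0, 0, 0, 0.5])

```text
t: 5.85
tcp_pos: [643.9, 200.7, 106.8]
tool_rot: [0.002, 0.992, 0.125, 0.002]
ft_force: [-1.2, -0.3, -0.3]
finger_gap: 42.6
```

```bash
python3 -c "
from h import *
delta((630,191,94),13.9)
cv2.imwrite('pics/w4.png',r.snapshot('wrist'))"
```

```text
t 5.85 tcp [643.9 200.7 106.8] gap 42.6 F [-1.2 -0.3 -0.3]
turn [ 0.004 -0.004  0.009] shift now [-0.0159  0.0059  0.0128] shift after turn [-0.0158  0.006   0.0128]
```

View pics/w4.png

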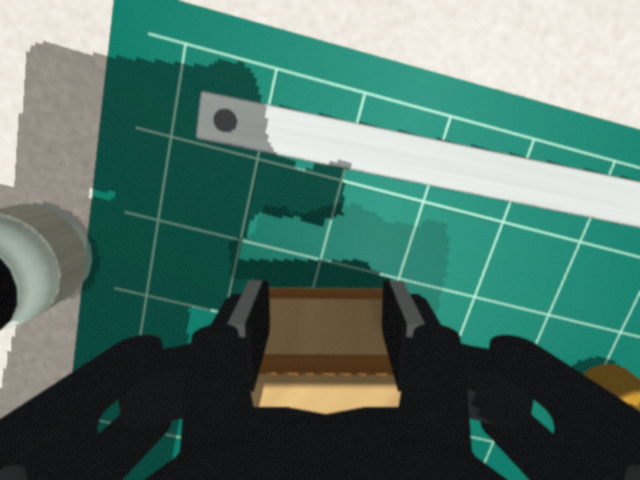

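Crate L's far face is between the fingers at (325,330), and the jar at left (20,270) is clear. Next I lower and push.

Call:
send_rows(plan=[0.004, -0.004, 0.009, -0.008, 0.006, 0.013, 0.5, 0, 0, 0, -0.008, 0, 0, 0.5, 0, 0, 0, -0.01, 0, 0, 0.5, 0, 0, 0, -0.01, 0, 0, 0.5, 0, 0, 0, -0.01, 0, 0, 0.5, 0, 0, 0, -0.01, 0, 0, 0.5])

```text
t: 6.65
tcp_pos: [595.0, 180.1, 104.2]
tool_rot: [-0.0, 0.993, 0.12, 0.01]
ft_force: [1.5, -1.2, 1.0]
finger_gap: 42.8
```

```bash
python3 -c "
from h import *
delta((557,173,94),13.9)
cv2.imwrite('pics/w5.png',r.snapshot('wrist'))"
```

```text
t 6.65 tcp [595.  180.1 104.2] gap 42.8 F [ 1.5 -1.2  1. ]
turn [ 0.002 -0.021 -0.002] shift now [-0.0388 -0.0022  0.0094] shift after turn [-0.0386 -0.0023  0.0102]
```

View pics/w5.png

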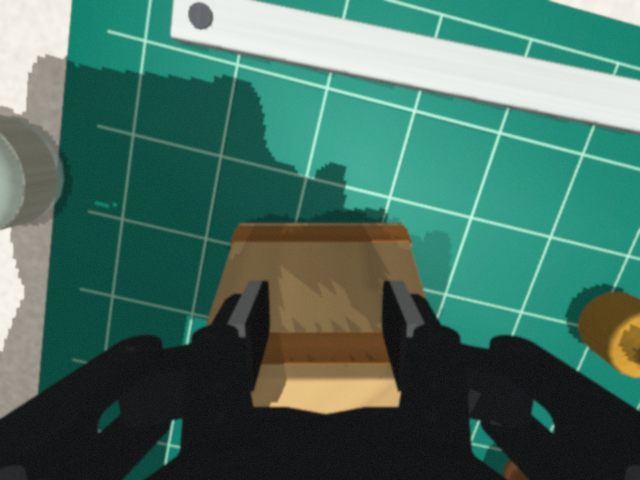

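Call:
send_rows(plan=[0, -0.02, 0, -0.01, -0.002, 0.006, 0.5, 0, 0, 0, -0.01, 0, 0.003, 0.5, 0, 0, 0, -0.01, 0, 0, 0.5, 0, 0, 0, -0.01, 0, 0, 0.5, 0, 0, 0, 0, 0, 0, 0.5, 0, 0, 0, 0, 0, 0, 0.5])

```text
t: 7.45
tcp_pos: [548.9, 171.6, 91.9]
tool_rot: [0.001, 0.993, 0.12, -0.005]
ft_force: [-0.1, 0.2, -0.7]
finger_gap: 42.6
```

```bash
python3 -c "
from h import *
delta((557,173,94),13.9)
cv2.imwrite('pics/w6.png',r.snapshot('wrist'))"
```

```text
t 7.45 tcp [548.9 171.6  91.9] gap 42.6 F [-0.1  0.2 -0.7]
turn [ 0.001  0.009 -0.001] shift now [ 0.0081  0.0006 -0.0022] shift after turn [ 0.0082  0.0006 -0.0021]
```

View pics/w6.png

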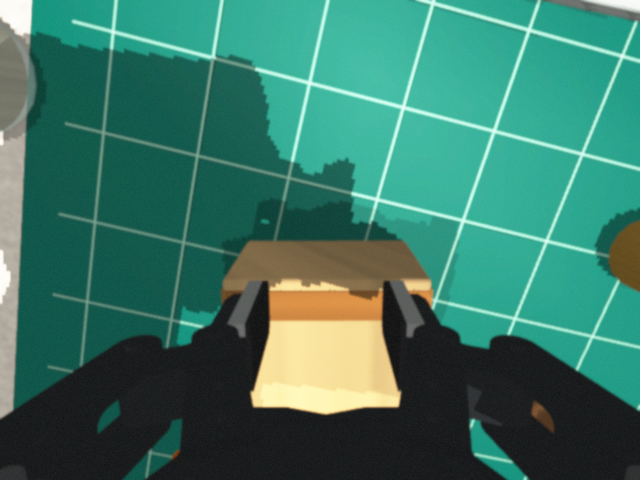

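Crate L is down and its underside, near (325,262), is bare. I rise, then measure the lying crates from above.

Call:
send_rows(plan=[0, 0, 0, 0, 0, -0.05, 0.5, 0, 0, 0, 0, 0, -0.05, 0.5, 0, 0, 0.13, -0.035, 0.04, 0, 0.5, 0, 0, 0.13, -0.035, 0.04, 0, 0.5, 0, 0, 0.03, -0.03, 0.045, 0, 0.5])

```text
t: 8.12
tcp_pos: [465.9, 35.4, 198.3]
tool_rot: [0.002, 1.0, -0.026, -0.001]
ft_force: [-0.6, -0.2, 0.3]
finger_gap: 42.4
```

```bash
python3 -c "
from h import *
delta((420,-161,150),-8.2)
cv2.imwrite('pics/t2.png',r.snapshot('top'));cv2.imwrite('pics/s2.png',r.snapshot('scene'))"
```

```text
t 8.12 tcp [465.9  35.4 198.3] gap 42.4 F [-0.6 -0.2  0.3]
turn [0.005 0.003 0.09 ] shift now [-0.0354  0.1983  0.0494] shift after turn [-0.0175  0.2009  0.0483]
```

View pics/t2.png

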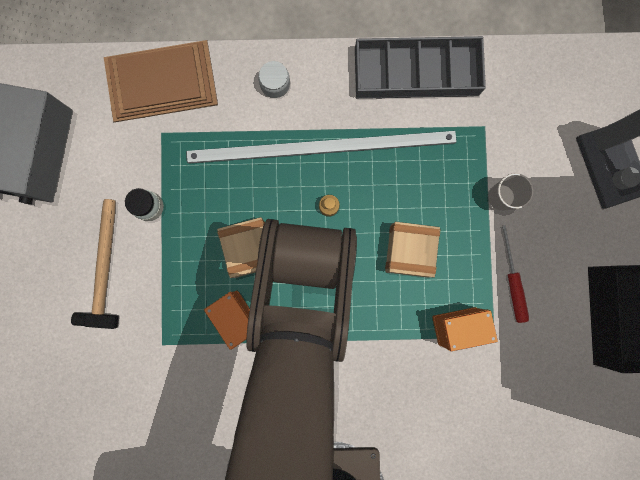

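View pics/s2.png

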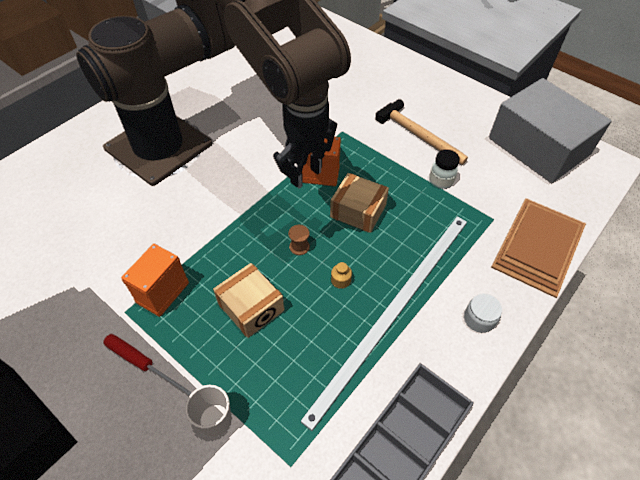

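Both crates now lie on their sides. The stamp is visible at (264,317) in the scene view, and crate R is at (415,249) in the top view. The bystanders have not moved.

```bash
cat > m.py <<'E'
from h import *
import sys
def meas(f,box=(375,110,460,290)):
    im=cv2.imread(f);hsv=cv2.cvtColor(im,cv2.COLOR_BGR2HSV)
    m=cv2.inRange(hsv,(5,45,110),(28,200,255));x0,y0,x1,y1=box;k=np.zeros_like(m);k[y0:y1,x0:x1]=m[y0:y1,x0:x1]
    k=cv2.morphologyEx(k,cv2.MORPH_CLOSE,np.ones((7,7)))
    c=max(cv2.findContours(k,cv2.RETR_EXTERNAL,cv2.CHAIN_APPROX_NONE)[0],key=cv2.contourArea)
    P=np.array([onz("top",p[0],60.)[:2] for p in c],np.float32)
    rc=cv2.minAreaRect(P);print(rc);print(np.round(cv2.boxPoints(rc),1).tolist())
if __name__=="__main__":meas(sys.argv[1])
E
python3 m.py pics/t2.png
```

```text
((492.00408935546875, -170.59756469726562), (90.3728256225586, 99.21861267089844), 81.59623718261719)
[[436.29998779296875, -208.0], [534.5, -222.5], [547.7000122070312, -133.10000610351562], [449.5, -118.5999984741211]]
```

Call:
send_rows(plan=[0, 0, 0.093, 0, 0, 0, 0.3, 0, 0, 0, -0.006, 0.05, 0, 0.3, 0, 0, 0, -0.006, 0.05, 0, 0.3, 0, 0, 0, -0.006, 0.05, 0, 0.3, 0, 0, 0, -0.006, 0.05, 0, 0.3, 0, 0, 0, 0, 0, 0.03, 0.3, 0, 0, 0, 0, 0, 0, 0.3])

```text
t: 9.1
tcp_pos: [413.9, -166.9, 172.4]
tool_rot: [0.004, 0.997, -0.075, 0.003]
ft_force: [0.4, -0.6, 0.1]
finger_gap: 60.2
```

```bash
python3 -c "
from h import *
delta((415,-159,46),-8.4)
cv2.imwrite('pics/w7.png',r.snapshot('wrist'))"
```

```text
t 9.1 tcp [ 413.9 -166.9  172.4] gap 60.2 F [ 0.4 -0.6  0.1]
turn [ 0.007 -0.006 -0.004] shift now [-0.0009 -0.0089  0.1263] shift after turn [-1.000e-04 -8.000e-03  1.264e-01]
```

View pics/w7.png

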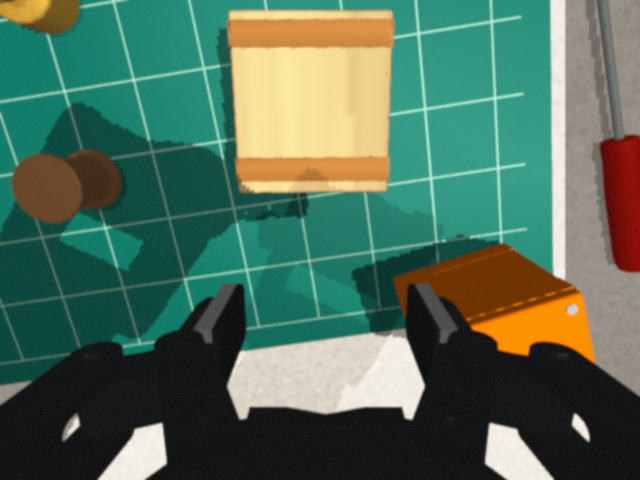

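The lid end of crate R is ahead of the fingers at (315,185), and the orange look-alike is at the lower right (490,300), at least 30 mm clear. Next I shift left and descend.

Call:
send_rows(plan=[0.006, -0.006, -0.004, 0.001, -0.009, 0.02, 0.3, 0, 0, 0, 0, 0, 0.04, 0.3, 0, 0, 0, 0, 0, 0.04, 0.3, 0, 0, 0, 0, 0, 0.02, 0.3, 0, 0, 0, 0, 0, 0, 0.3])

```text
t: 9.78
tcp_pos: [423.1, -155.6, 52.6]
tool_rot: [0.003, 0.998, -0.069, 0.005]
ft_force: [0.1, -0.6, -0.6]
finger_gap: 59.6
```

```bash
python3 -c "
from h import *
delta((415,-159,46),-8.4)
cv2.imwrite('pics/w8.png',r.snapshot('wrist'))"
```

```text
t 9.78 tcp [ 423.1 -155.6   52.6] gap 59.6 F [ 0.1 -0.6 -0.6]
turn [ 0.005 -0.011  0.009] shift now [-0.0076  0.0045  0.0066] shift after turn [-0.0075  0.0046  0.0066]
```

View pics/w8.png

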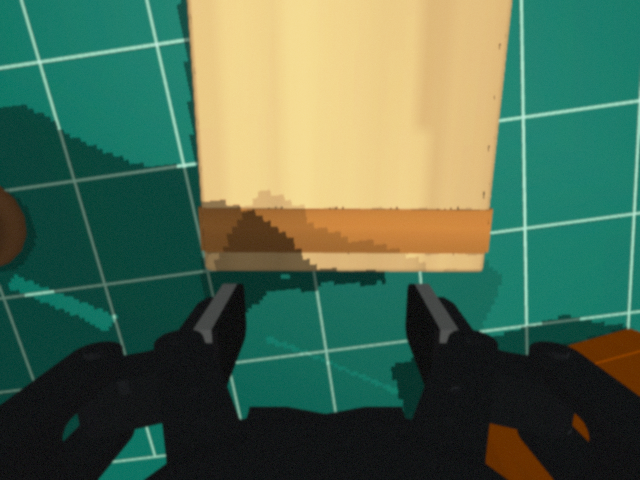

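Call:
send_rows(plan=[0.004, -0.01, 0.009, 0, 0.006, 0.006, 0.3, 0, 0, 0, 0.008, 0, 0, 0.3, 0, 0, 0, 0.01, 0, 0, 0.3, 0, 0, 0, 0.01, 0, 0, 0.3, 0, 0, 0, 0.01, 0, 0, 0.3])

```text
t: 10.45
tcp_pos: [463.5, -168.3, 49.6]
tool_rot: [0.001, 0.997, -0.073, 0.001]
ft_force: [-2.0, 0.5, -1.8]
finger_gap: 59.6
```

```bash
python3 -c "
from h import *
delta((560,-170,48),3.2)
cv2.imwrite('pics/w9.png',r.snapshot('wrist'))"
```

```text
t 10.45 tcp [ 463.5 -168.3   49.6] gap 59.6 F [-2.   0.5 -1.8]
turn [ 0.003 -0.003 -0.202] shift now [ 0.0957 -0.0123  0.0018] shift after turn [0.0962 0.0071 0.0016]
```

View pics/w9.png

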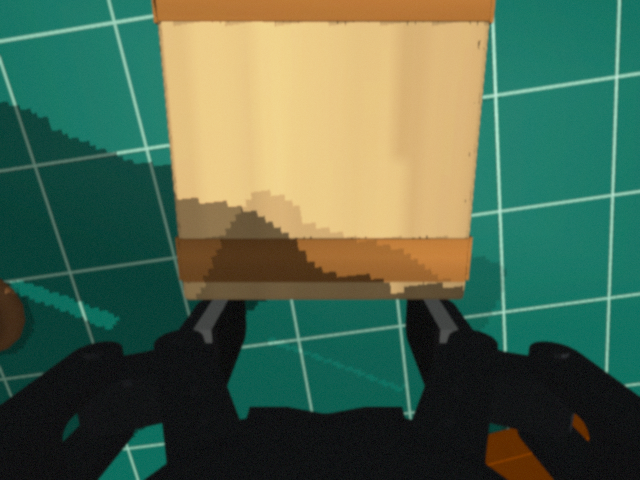

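Both fingers bear on the lid end, centred, at 2 N. I push on while turning towards the line's angle.

Call:
send_rows(plan=[0, 0, -0.02, 0.01, 0, 0, 0.3, 0, 0, -0.025, 0.01, 0, 0, 0.3, 0, 0, -0.025, 0.01, 0, 0, 0.3, 0, 0, -0.025, 0.01, 0, 0, 0.3, 0, 0, -0.025, 0.01, 0, 0, 0.3, 0, 0, -0.025, 0.01, 0, 0, 0.3, 0, 0, -0.025, 0.01, 0, 0, 0.3, 0, 0, -0.025, 0.01, 0, 0, 0.3])

```text
t: 11.5
tcp_pos: [550.0, -173.9, 50.3]
tool_rot: [0.002, 1.0, 0.031, 0.002]
ft_force: [-1.4, -1.2, 0.0]
finger_gap: 59.9
```

```bash
python3 -c "
from h import *
delta((590,-170,48),3.2)
cv2.imwrite('pics/w10.png',r.snapshot('wrist'));cv2.imwrite('pics/t3.png',r.snapshot('top'))"
```

```text
t 11.5 tcp [ 550.  -173.9   50.3] gap 59.9 F [-1.4 -1.2  0. ]
turn [ 0.004 -0.004  0.006] shift now [ 0.0401 -0.0015  0.0024] shift after turn [ 0.0401 -0.0017  0.0023]
```

View pics/w10.png

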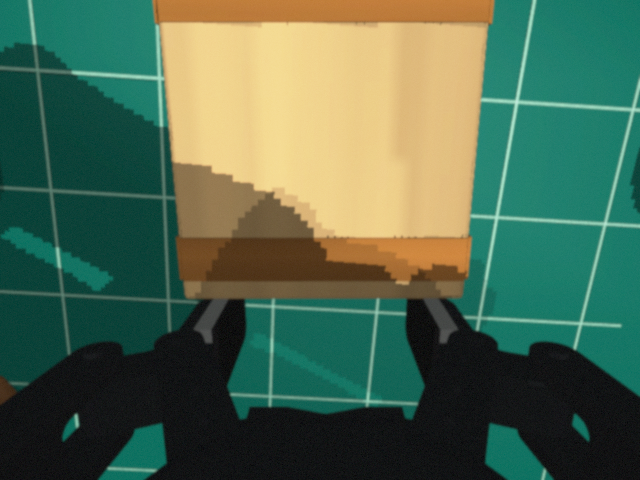

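View pics/t3.png

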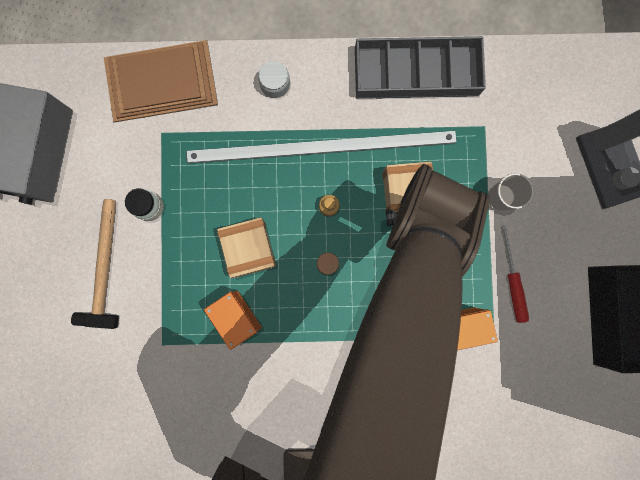

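Crate R is tracking squarely, with about 50 mm left. I push on, then creep in.

Call:
send_rows(plan=[0, 0, 0.006, 0.01, 0, 0.001, 0.3, 0, 0, 0, 0.01, 0, 0, 0.3, 0, 0, 0, 0.01, 0, 0, 0.3, 0, 0, 0, 0.006, 0, 0, 0.3, 0, 0, 0, 0.004, 0, 0, 0.3])

```text
t: 12.22
tcp_pos: [592.8, -171.6, 50.0]
tool_rot: [0.002, 1.0, 0.028, 0.002]
ft_force: [-3.1, 0.8, 1.0]
finger_gap: 59.3
```

```bash
python3 -c "
from h import *
delta((600,-170,48),3.2)"
```

```text
t 12.22 tcp [ 592.8 -171.6   50. ] gap 59.3 F [-3.1  0.8  1. ]
turn [ 0.005 -0.004 -0.001] shift now [ 0.0073 -0.0012  0.0021] shift after turn [ 0.0073 -0.0012  0.002 ]
```

Call:
send_rows(plan=[0, 0, 0, 0.003, 0, 0, 0.3, 0, 0, 0, 0.003, 0, 0, 0.3])

```text
t: 12.48
tcp_pos: [597.4, -171.2, 50.0]
tool_rot: [0.002, 1.0, 0.028, -0.001]
ft_force: [-14.0, -1.7, 8.2]
finger_gap: 60.2
```

Call:
send_rows(plan=[0, 0, 0, 0.003, 0, 0, 0.3, 0, 0, 0, 0.003, 0, 0, 0.3])

```text
t: 12.72
tcp_pos: [597.4, -171.3, 50.1]
tool_rot: [0.001, 1.0, 0.028, -0.01]
ft_force: [-12.9, -0.6, 8.2]
finger_gap: 59.5
```

The crate has stopped against the straightedge at 13 N, with no further motion. I look before backing off.

Call:
send_rows(plan=[0, 0, 0, -0.012, 0, 0, 0.3, 0, 0, 0, -0.02, 0, 0, 0.3, 0, 0, 0, -0.02, 0, -0.03, 0.3, 0, 0, 0, -0.02, 0, -0.05, 0.3, 0, 0, 0, -0.05, 0, -0.03, 0.3, 0, 0, 0, -0.05, -0.02, -0.01, 0.3, 0, 0, 0, 0, -0.05, 0, 0.3, 0, 0, 0, 0, -0.05, 0, 0.3, 0, 0, 0, 0, 0, 0, 0.3])

```text
t: 13.85
tcp_pos: [419.6, -60.2, 178.0]
tool_rot: [0.005, 1.0, 0.025, 0.003]
ft_force: [0.3, -0.1, 0.1]
finger_gap: 59.4
```

```bash
python3 - <<'E'
from h import *
delta((600,-170,48),3.2)
cv2.imwrite('pics/t4.png',r.snapshot('top'));s=r.snapshot('scene');cv2.imwrite('pics/s4.png',s)
cv2.imwrite('pics/s4c.png',cv2.resize(s[280:440,220:420],None,fx=4,fy=3.75,interpolation=0) if 0 else cv2.resize(s[290:430,230:410],None,fx=4,fy=4,interpolation=0))
t=cv2.imread('pics/t4.png');cv2.imwrite('pics/t4c.png',cv2.resize(t[120:220,360:480],None,fx=5,fy=5,interpolation=0))
import m;m.meas('pics/t4.png',(375,143,460,290))
E
```

```text
t 13.85 tcp [419.6 -60.2 178. ] gap 59.4 F [ 0.3 -0.1  0.1]
turn [ 0.009 -0.007 -0.006] shift now [0.1738 0.1175 0.1322] shift after turn [0.174  0.1197 0.13  ]
((657.1318969726562, -165.5819091796875), (96.75836181640625, 91.22936248779297), 2.6737582683563232)
[[606.7000122070312, -122.30000305175781], [610.9000244140625, -213.39999389648438], [707.5999755859375, -208.89999389648438], [703.2999877929688, -117.80000305175781]]
```

View pics/s4.png

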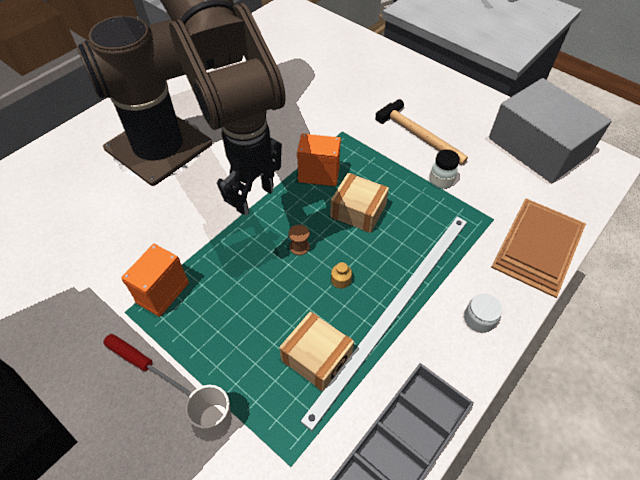

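View pics/s4c.png

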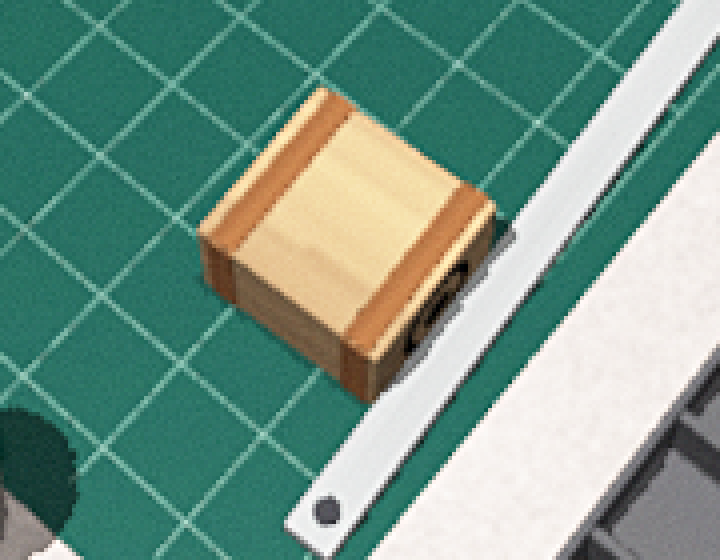

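View pics/t4.png

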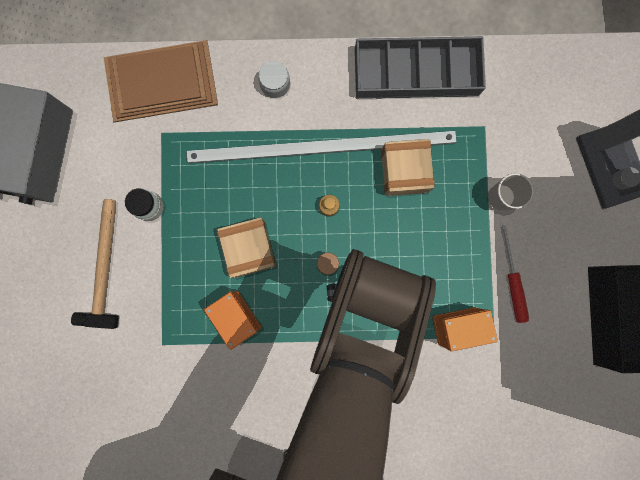

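View pics/t4c.png

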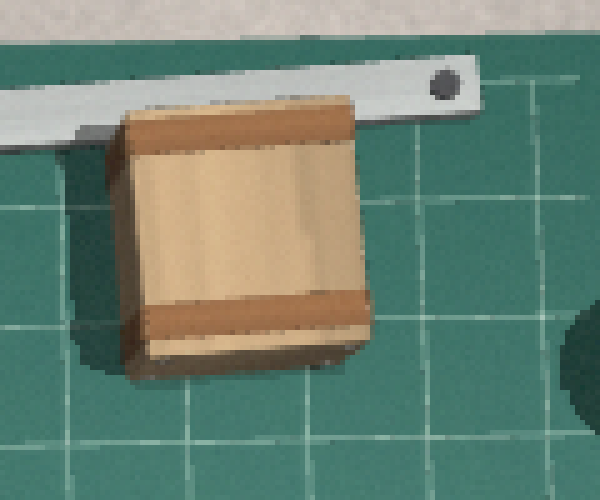

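```bash
python3 - <<'E'
from h import *
import m
m.meas('pics/t4.png',(375,130,445,290))
for y in(-122,-213): print("line x at y",y,700.5-(y-4.25)*.0551)
E
```

```text
((658.7733154296875, -166.09100341796875), (99.3214340209961, 91.56394958496094), 3.2045350074768066)
[[606.5999755859375, -123.19999694824219], [611.7000122070312, -214.60000610351562], [710.9000244140625, -209.0], [705.7999877929688, -117.5999984741211]]
line x at y -122 707.456375
line x at y -213 712.470475
```

```bash
python3 -c "
from plant import r
print(r.close_job())"
```

```text
the job is handed in; nothing more can be done
None
```

I tipped both crates towards the robot with the fingertips. The stamp was under the right-hand crate, and the left one's underside was bare. I then pushed the stamped crate, still lying, up to the straightedge, turning it on the way to match the line's angle.

**Contact:** the crate stopped at the straightedge at about 13 N, and further pushing moved it no more.

**Last pictures:**
- **Angle:** the crate is turned 3.2°, against 3.15° for the line.
- **Gap:** the top view puts the underside 1 to 1.5 mm short of the line. That is within the 2 mm calibration error, so I rely on the firm stop for contact.
- **Other crate:** it lies where it fell.
- **Bystanders:** they and the orange look-alikes look unmoved. I compared these by eye, not by measurement.

The arm was clear of everything when I handed the job in, at about 14 s. No check failed.

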